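Hold a sprung cell tester across two contacts of a battery pack

TASK

Pick the sprung two-pronged cell tester up off its rest, squeeze it until its tips are as far apart as the crosses marked on the battery pack's two sprung brass buttons, and bring one tip down on the middle of each button so that both are pressed about halfway, not bottomed. Keep the tip gap and the tester steady there for three seconds while it takes its reading, and finish still holding it like that: do not let go or put it down. Leave the screwdriver, the spare cell and the tub where they are.

Things in the scene. Friction and masses are not known exactly. Their poses are not given: they have to be found in the camera images.
- tester: sprung two-prong tester, 60 g, balanced at its grip scales, lying level. Origin midway between the black grip scales at their underside; +x to the tips, +y to the left prong, z up. A scale on each prong's outside: x -18 to 18, z 0 to 16 mm, 40.5 mm across their outer faces when free; squeeze along y. Steel prongs 10 mm high, hinged at x=-60. Head 34 mm wide, x -95 to -45, z -3 to 19
- prong_l (a joint): left (+y) prong turned inward, rad: 0 free to 0.15 fully squeezed. Both at q: tip gap (between rod centres) 44 - 240 q mm. Width w across the scales gives a tip gap of 2w - 37 mm (30 gives 23, scales then parallel). It springs open when let go
- prong_r (a joint): right (-y) prong turned inward, likewise. Spring force on each scale: 5 N at the start of the squeeze, 9 N at 23 mm tip gap, 12.5 N fully squeezed (8 mm gap)
- tip_l (a point): centre of the lower end of the left prong's tip: a 4 mm steel rod bent straight down, at x=60, z=-18 mm in the tester's frame, y=22 when free. Behind it each prong thickens to a steel nose 28 x 9 x 10 mm (x 30 to 58)
- tip_r (a point): the same for the right prong, y=-22 mm when free
- rest: fixed plywood rest. Origin on the table under the tester's origin (within 5 mm), which lies 42 mm up; x along the tester. Base plate 6 mm thick, x -120 to 50, y +-35 mm. Bar 45 mm high, y +-35, at x 36 to 46 carries the prongs; saddle 39 mm high at x -92 to -58 with cheeks 48 mm high, 50 mm over them, carries the head. Open above the plate between them
- pack: fixed grey battery pack, x -25 to 125, y -80 to 80 mm, 40 mm high; origin on the table under the row of two contacts, which runs along y at x=0 near the edge facing the robot; +x away from the robot. Terminals with copper bars, up to 46 mm high, at x 45 to 112
- button_a_top (a point): centre of the top face of the contact button nearer pack +y, marked with a cross. Upright brass button 12 mm across, top 58 mm above the table, standing 8 mm out of a 16 x 15 x 10 mm black housing on the pack. Button spacing differs from pack to pack: 18 to 28 mm
- button_b_top (a point): the same for the other button, on the pack -y side
- button_a (a joint): how far button a is pressed down, m, 0 up to 0.006 bottomed. Soft spring: 0.2 N to start, 0.35 N at 3 mm, 0.55 N bottomed
- button_b (a joint): the same for button b
- screwdriver: bystander: screwdriver lying right of the work; origin under its middle
- cell: bystander: metal-cased battery cell standing on its long edge, 120 x 26 x 96 mm, left of the work; origin under its middle
- tub: bystander: open grey plastic tub, 56 x 60 x 32 mm, between the rest and the pack, nearer the robot; origin under its middle
There are look-alikes about, which are no part of the job. There is more than one size of the tester; the job needs the smaller. Of the things that look like the rest, the smaller one is meant.

How it is judged:
On the way, in this order (a step that is already met when the one before it is completed fails the run):
1. the tester is lifted clear of its rest in the fingers (height (world z) of tester above 0.055 m and contact force between the fingers and tester above 2 N and contact force between tester and rest below 0.05 N), for 0.2 s.
2. one tip on the middle of each button, both pressed partway, tip gap and tester steady for 2.5 s (((distance between tip_l and button_a_top below 0.0048 m and distance between tip_r and button_b_top below 0.0048 m) or (distance between tip_l and button_b_top below 0.0048 m and distance between tip_r and button_a_top below 0.0048 m)) and value of joint button_a between 0.0007 and 0.0055 m and value of joint button_b between 0.0007 and 0.0055 m and velocity of joint prong_l between -0.05 and 0.05 rad/s and velocity of joint prong_r between -0.05 and 0.05 rad/s and contact force between the fingers and tester above 2 N and contact force between tester and rest below 0.05 N and contact force between tester and pack below 0.05 N and linear speed of tester below 0.02 m/s), for 2.5 s.
At the end, for the whole second after the job is handed in: fingers hold the tester (over 2 N), each tip within 4.8 mm of the centre of its own button top, both buttons pressed 0.7 to 5.5 mm of 6; prongs slower than 0.05 rad/s, tester slower than 20 mm/s; tester touching neither its rest nor the pack case (all of step 2); the arm keeps its last pose, push and grip.
It fails at once if the screwdriver is moved more than 15 mm (distance of screwdriver from where it was at the start of the episode above 0.015 m).
It fails at once if the cell is moved more than 15 mm (distance of cell from where it was at the start of the episode above 0.015 m).
It fails at once if the tub is moved more than 15 mm (distance of tub from where it was at the start of the episode above 0.015 m).
It also fails if it takes over 45 s, if anything falls off the work surface, if the arm or the gripper's body presses on something with over 40 N, if the wrist force passes 120 N, or if a joint passes its speed limit or range.

ROBOT

A 7-joint arm with a two-finger parallel gripper is mounted at the origin on the work surface. World frame = base frame: x ahead of the robot, y to its left, z up, the work surface at z = 0. Lengths are in m, angles in rad, forces in N, time in s.
With the tool pointing down it reaches from about 0.35 to 0.9 m from the base axis. Payload 8.1 kg.
Tool frame: the origin (TCP) lies on the centre line of the jaws, within the pads' length; the fingertips stand 14 mm ahead of it and the grasp point (between the pads) lies 5 mm behind it; z points along the fingers, y is the direction in which the jaws open and shut (so a half turn about z gives the same grasp; the last joint's range is limited). The gripper opens to 92 mm and grips with 3 to 60 N. Pads are 19 mm wide; open, the fingers measure 130 mm over their backs; the gripper's body (75 mm by 190 mm) begins 47 mm behind the grasp point.
Start: joints at [-1.342, 0.434, 0.025, 1.573, -0.012, 1.134, -0.075], TCP at [0.204, 0.591, 0.241] pointing down, gripper open.
Joint ranges: [-2.62, 2.62], [-0.44, 2.09], [-1.27, 1.32], [0.08, 2.57], [-1.32, 4.46], [0.12, 2], [-2.74, 2.74]. Speed limits (rad/s): [2.22, 2.22, 3.01, 3.01, 3.14, 3.14, 3.14].

INTERFACE

Orientations are given as a rotation vector (axis times angle).
In Python, from cell import arm, optics gives the robot as it stands.
- The arm moves only by the shell command python3 -m creep 'ROWS' [FORCE]. ROWS is JSON, a list of rows, each an object with "translation": the shift along the tool's x, y, z in m, a list of three; "rot": the turn, a rotation vector about the tool's x, y, z in degrees, a list of three; "jaw": the finger opening in m, from 0 to 0.0918. In form: [{"translation": [x, y, z], "rot": [wx, wy, wz], "jaw": jaw}, ...]. A call has 1 to 12 rows; each row shifts and turns the commanded pose from where the row before left it, along the tool's axes as they then stand; what a row does not reach is not made up. A row lasts 1/12 s, in which the tool goes at most 41.7 mm and 7.16 degrees, less where a joint would pass 70% of its speed; a pose out of reach is approached as far as the arm can. A call is refused whole if a number of a shift passes 0.0417 or a number of a turn 7.16, either way. A call with a gripper value outside its range is refused whole. The fingers move at their own pace and stop on an object; FORCE is the grip in N (left out, the last holds). Time passes only in rows, so rows that do not move let the fingers close. It gives the time, the measured TCP pose, the force and the opening at its end, in the units of the state.
- arm.observe(): the state, without advancing time (a new reading comes with each control period).
- optics.get_image(name): name is "side" or "top" or "wrist"; returns the picture (384x512x3 uint8, red, green, blue); there is no depth.
- optics.camera_info(name): a dict with "fx", "fy", "cx", "cy" (pixels), "R" (3x3) and "t" (3): a world point X has camera coordinates R X + t. Camera axes: x right, y down, z forward; pixel columns grow to the right and rows downward; lengths in m; the calibration is good to about 2 mm. A picture is of the moment at which its call begins: read the wrist's pose just before it. camera_info takes no time and is no camera call; for the wrist camera it gives the pose at the moment of the call.
- arm.sign_off(): hands the job in, once; it reports no verdict.
Trained networks look in the newest picture that a camera, given by its name, has taken for a name from the list of things; names that differ only in an ending like _2 or _b are one class to them, and where a whole thing is asked for, a point or a joint stands for the part that bears it (a point fixed in the world has none). Each returns a list of dicts, best first, with "score" (0 to 1); they miss things now and then, are a little off and sometimes report something else, mostly with a low value. They report only what shows in the picture. A call takes as long as a camera call. They do not tell look-alikes from the thing itself.
- optics.boxes_of(camera, thing): "location" ([column, row] in pixels, amid what is visible of it).
- optics.pinpoint(camera, thing): "location" ([column, row] in pixels: a listed point, or the origin of a listed thing).
The state is a dict: "clock": time; "joints": joint angles; "dq": joint speeds; "joint_efforts": joint torques, N m; "position": TCP position; "ee_rot": TCP orientation; "force": force on the tool from outside, world axes, zero at the start; "ft_torque": the same for the moment, N m; "width": opening from 0.0 (shut) to 1.0 (fully open).
Only numpy, scipy, OpenCV 4.12 (cv2) and the standard library are available. Lean on these libraries where they do the work, as an engineer would, in place of code of your own. Each camera call takes 0.05 s, during which the arm holds its last target.

## Working session

There is one attempt and no reset: what is moved stays moved. The work goes in short steps, Python scripts to look and compute and a shell command to move; the robot and the scene stay as the last step left them, time stands still between calls to the robot, and variables do not carry over. Pictures are saved under pics/ and viewed, and the job is handed in when it is done.

```bash
ls; mkdir -p pics; python3 - <<'E'
from cell import arm, optics
import cv2
s=arm.observe();print(s)
for n in ["side","top","wrist"]:
    im=optics.get_image(n); cv2.imwrite(f"pics/{n}0.png",im[:,:,::-1])
    c=optics.camera_info(n);print(n,c)
E
```

```text
pics
{'clock': 0.0, 'joints': array([-1.34156929,  0.43522312,  0.02497999,  1.57408523, -0.01159622,
        1.13402496, -0.07510892]), 'dq': array([ 0.00024011, -0.00034999, -0.00064265, -0.00129044,  0.0017402 ,
       -0.00243795, -0.00032012]), 'joint_efforts': array([ 2.58098225e-04, -6.67875552e+01,  9.85073335e-01, -3.14458108e+01,
       -6.04942068e-02,  4.30193602e-02,  1.80724610e-04]), 'position': array([0.20350361, 0.59041883, 0.23994956]), 'ee_rot': array([-5.18954839e-01, -3.09831734e+00,  2.50004488e-03]), 'force': array([-0.57530747, -0.92421765, -0.25816849]), 'ft_torque': array([-0.04670546, -0.02235784,  0.01275132]), 'width': 1.0028842882587061}
side {'fx': 385.55864896052026, 'fy': 385.55864896052026, 'cx': 255.25670681183857, 'cy': 195.21677886720474, 'R': array([[ 9.98285595e-01, -5.85276938e-02,  6.15938132e-04],
       [-4.25076336e-02, -7.32191083e-01, -6.79771520e-01],
       [ 4.02364438e-02,  6.78579934e-01, -7.33423685e-01]]), 't': array([-0.58636385,  0.06514883,  1.11382228])}
top {'fx': 447.1382271389847, 'fy': 447.1382271389847, 'cx': 256.7127610485218, 'cy': 181.0408860655527, 'R': array([[-7.81259460e-02, -9.96943220e-01,  7.43671651e-04],
       [-9.76343218e-01,  7.63607149e-02, -2.02294246e-01],
       [ 2.01619089e-01, -1.65305081e-02, -9.79324505e-01]]), 't': array([0.03925455, 0.61724457, 1.3062061 ])}
wrist {'fx': 278.0287061098598, 'fy': 278.0287061098598, 'cx': 260.2470765429059, 'cy': 184.52828005247417, 'R': array([[ 0.32576531,  0.94544803, -0.00223436],
       [ 0.90267058, -0.31032125,  0.29813848],
       [ 0.28118107, -0.09914006, -0.95452001]]), 't': array([-0.6238273 , -0.03697228,  0.39361493])}
```

View pics/top0.png

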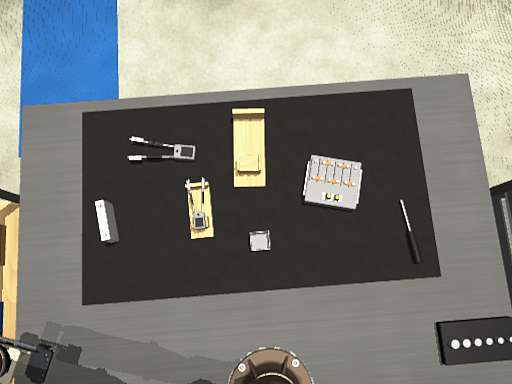

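View pics/side0.png

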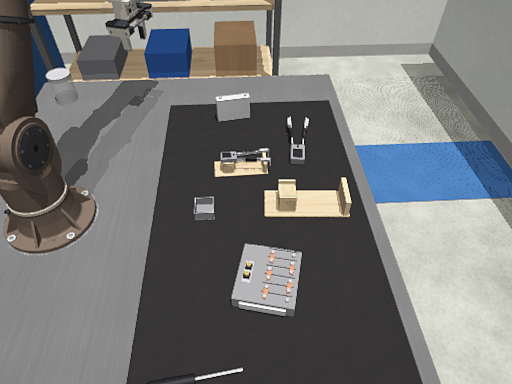

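View pics/wrist0.png

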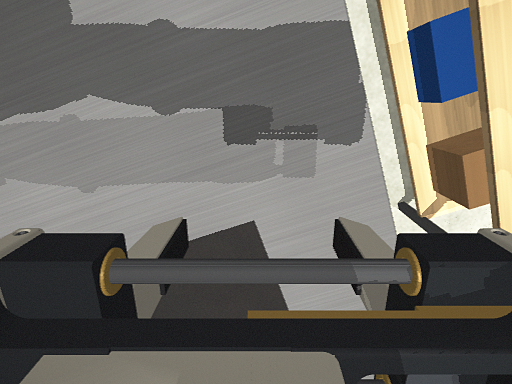

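```bash
cat > h.py <<'E'
import numpy as np, cv2
from cell import arm, optics
from scipy.spatial.transform import Rotation as Ro
def ray(cam,px,z,c=None):
    c=c or optics.camera_info(cam); R=np.array(c['R']);t=np.array(c['t'])
    d=R.T@np.array([(px[0]-c['cx'])/c['fx'],(px[1]-c['cy'])/c['fy'],1]); o=-R.T@t
    return o+d*(z-o[2])/d[2]
def proj(cam,X,c=None):
    c=c or optics.camera_info(cam); p=np.array(c['R'])@np.array(X)+np.array(c['t'])
    return np.array([c['cx']+c['fx']*p[0]/p[2],c['cy']+c['fy']*p[1]/p[2]])
def tri(obs):
    # obs: list of (c,px)
    A=[];b=[]
    for c,px in obs:
        R=np.array(c['R']);t=np.array(c['t'])
        for k,(f,cc) in enumerate([(c['fx'],c['cx']),(c['fy'],c['cy'])]):
            u=(px[k]-cc)/f; A.append(R[k]-u*R[2]); b.append(u*t[2]-t[k])
    return np.linalg.lstsq(np.array(A),np.array(b),rcond=None)[0]
E
python3 - <<'E'
from h import *
Z=dict(tester=.042,rest=0,pack=0,tip_l=.024,tip_r=.024,button_a_top=.058,button_b_top=.058,screwdriver=0,cell=0,tub=0)
for cam in ["top","side"]:
    optics.get_image(cam)
    for n,z in Z.items():
        for d in optics.pinpoint(cam,n)[:4]:
            print(cam,n,round(d['score'],2),np.round(d['location'],1),np.round(ray(cam,d['location'],z),4))
E
```

```text
top tester 0.91 [199. 198.] [0.5834 0.1723 0.042 ]
top tester 0.6 [154.9 150.5] [0.7459 0.3031 0.042 ]
top rest 0.92 [250.3 135.9] [ 0.7835 -0.001   0.    ]
top rest 0.6 [196.8 197.1] [0.5943 0.1841 0.    ]
top pack 0.88 [331.2 199.5] [ 0.5532 -0.2415  0.    ]
top tip_l 0.73 [132.2 144.5] [0.7768 0.3788 0.024 ]
top tip_l 0.45 [187.  175.8] [0.6605 0.2085 0.024 ]
top tip_l 0.41 [199.9 179.2] [0.6464 0.1685 0.024 ]
top tip_r 0.73 [132.2 144.5] [0.7768 0.3788 0.024 ]
top tip_r 0.45 [187.  175.8] [0.6605 0.2085 0.024 ]
top tip_r 0.41 [199.9 179.2] [0.6464 0.1685 0.024 ]
top screwdriver 0.54 [407.4 233. ] [ 0.4289 -0.4676  0.    ]
top screwdriver 0.38 [185.4 179.4] [0.6546 0.2176 0.    ]
top cell 0.57 [108.6 221.6] [0.5378 0.4647 0.    ]
top tub 0.71 [259.  242.5] [ 0.4358 -0.0019  0.    ]
side tester 0.95 [300.8 134.4] [0.7591 0.2879 0.042 ]
side tester 0.94 [248.7 153.8] [0.5778 0.1985 0.042 ]
side rest 0.98 [322. 206.] [ 7.859e-01 -4.000e-04  0.000e+00]
side rest 0.78 [250.4 167.5] [0.582  0.1788 0.    ]
side pack 0.97 [243.8 279.4] [ 0.5446 -0.234   0.    ]
side tip_l 0.55 [267.7 153.9] [0.641  0.2151 0.024 ]
side tip_r 0.55 [267.7 153.9] [0.641  0.2151 0.024 ]
side button_a_top 0.69 [234.5 117.5] [0.5367 0.3749 0.058 ]
side button_a_top 0.46 [248.1 263. ] [ 0.5567 -0.2234  0.058 ]
side button_b_top 0.51 [246.4 269.4] [ 0.5518 -0.2412  0.058 ]
side screwdriver 0.55 [195.3 383. ] [ 0.4335 -0.4745  0.    ]
side cell 0.27 [248.3 283.6] [ 0.5554 -0.2466  0.    ]
side tub 0.65 [203.3 215.5] [ 0.4352 -0.0168  0.    ]
```

Two candidates for the tester: top px (199,215), which lies on the small rest at top px (200,210), and top px (160,150), which lies loose on the table. There are also two rests: the small one at (200,210) and the big one at (250,150). I'll enlarge these, along with the pack.

```bash
python3 - <<'E'
from h import *
im=optics.get_image("top")[:,:,::-1]
a=cv2.resize(im[100:250,120:280],None,fx=4,fy=4,interpolation=cv2.INTER_CUBIC)
cv2.imwrite("pics/crop1.png",a)
im2=optics.get_image("side")[:,:,::-1]
b=cv2.resize(im2[90:190,190:350],None,fx=4.5,fy=4.5,interpolation=cv2.INTER_CUBIC); cv2.imwrite("pics/crop2.png",b)
b1=cv2.resize(im[175:215,300:365],None,fx=8,fy=8,interpolation=cv2.INTER_CUBIC);
b2=cv2.resize(im2[240:300,230:300],None,fx=7,fy=7,interpolation=cv2.INTER_CUBIC);cv2.imwrite("pics/crop3.png",b1);cv2.imwrite("pics/crop4.png",b2)
E
```

```text
(no output)
```

View pics/crop1.png

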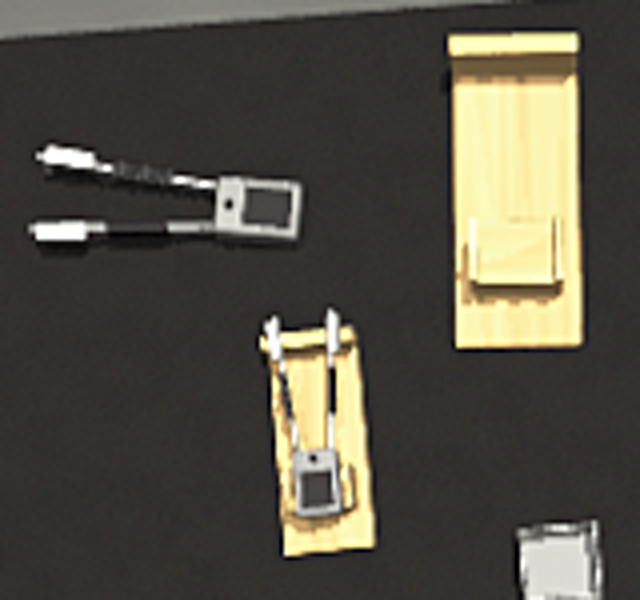

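View pics/crop2.png

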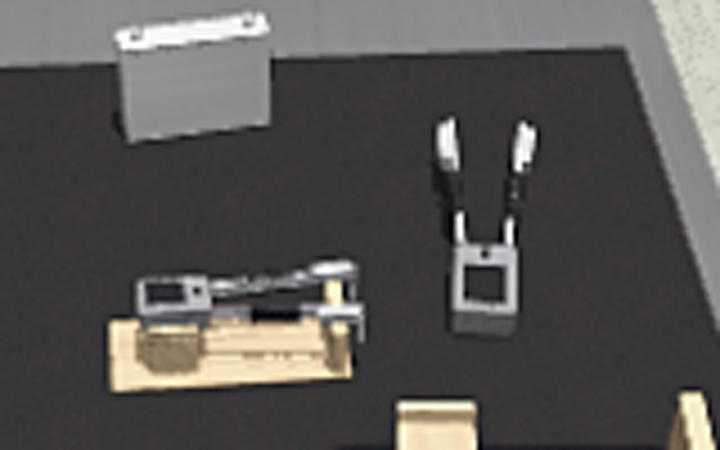

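View pics/crop3.png

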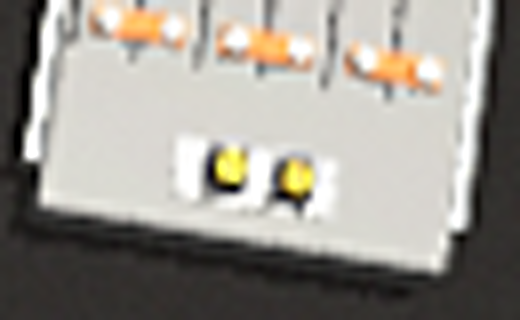

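View pics/crop4.png

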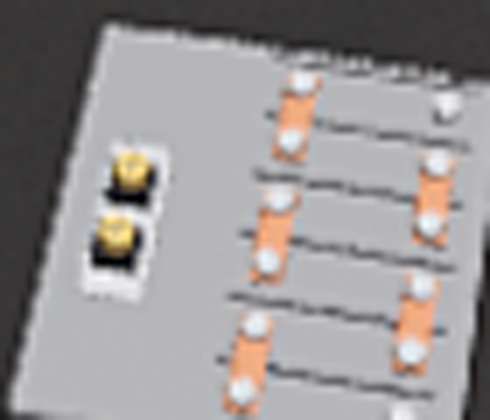

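The tester on the small rest (head at top px (199,221), noses at (188,181) and (203,178)) is clearly the smaller one. The loose one at (150,150) is larger. The small plywood rest under the small tester fits too. Next I'll work out the move to a viewing pose above it.

```bash
cat >> h.py <<'E'
def plan(target,yaw,half=False,tilt=None):
    """rows-units: shift in tool frame (current axes) and rotvec deg to reach tool-down pose whose tool x axis has the world heading yaw"""
    s=arm.observe(); R=Ro.from_rotvec(s['ee_rot']); p=np.array(s['position'])
    x=np.array([np.cos(yaw),np.sin(yaw),0]);z=np.array([0,0,-1.]);y=np.cross(z,x)
    G=Ro.from_matrix(np.c_[x,y,z])
    d=R.inv().apply(np.array(target)-p); w=(R.inv()*G).as_rotvec(degrees=True)
    return p,d,w
E
python3 - <<'E'
from h import *
s=arm.observe();R=Ro.from_rotvec(s['ee_rot']).as_matrix();print(np.round(R,3))
c=optics.camera_info("wrist");C=-np.array(c['R']).T@np.array(c['t'])
print("cam in tool",R.T@(C-s['position'])); print("cam axes in tool",np.round(R.T@np.array(c['R']).T,3))
for a,b,z in [((199.5,220.7),'head',.058),((188,181),'nl',.05),((203,178),'nr',.05)]: print(b,ray("top",a,z))
print("small head side", ray("side",(190+178/4.5,90+295/4.5),.061))
E
```

```text
[[-0.945  0.326  0.   ]
 [ 0.326  0.945  0.   ]
 [-0.     0.    -1.   ]]
cam in tool [ 8.20854358e-02 -1.04995084e-04 -1.45214527e-01]
cam axes in tool [[ 0.    -0.955 -0.298]
 [ 1.     0.    -0.001]
 [ 0.001 -0.298  0.955]]
head [0.5110775  0.17258185 0.058     ]
nl [0.63781024 0.20253121 0.05      ]
nr [0.64366829 0.15578753 0.05      ]
small head side [0.51684597 0.17184106 0.061     ]
```

```bash
python3 - <<'E'
from h import *
print(plan([.575,.175,.20],np.radians(4)))
E
```

```text
(array([0.20361763, 0.59089033, 0.24074175]), array([-0.48662488, -0.27218703,  0.04074265]), array([ 3.57905400e-04, -2.15895264e-04,  1.56984119e+02]))
```

```bash
python3 -m creep '[{"translation":[-0.03,-0.017,0.002],"rot":[0,0,0],"jaw":0.07},{"translation":[-0.03,-0.017,0.002],"rot":[0,0,0],"jaw":0.07},{"translation":[-0.03,-0.017,0.002],"rot":[0,0,0],"jaw":0.07},{"translation":[-0.03,-0.017,0.002],"rot":[0,0,0],"jaw":0.07},{"translation":[-0.03,-0.017,0.002],"rot":[0,0,0],"jaw":0.07},{"translation":[-0.03,-0.017,0.002],"rot":[0,0,0],"jaw":0.07},{"translation":[-0.03,-0.017,0.002],"rot":[0,0,0],"jaw":0.07},{"translation":[-0.03,-0.017,0.002],"rot":[0,0,0],"jaw":0.07},{"translation":[-0.03,-0.017,0.002],"rot":[0,0,0],"jaw":0.07},{"translation":[-0.03,-0.017,0.002],"rot":[0,0,0],"jaw":0.07},{"translation":[-0.03,-0.017,0.002],"rot":[0,0,0],"jaw":0.07},{"translation":[-0.03,-0.017,0.002],"rot":[0,0,0],"jaw":0.07}]' 20
python3 - <<'E'
from h import *
print(plan([.575,.175,.20],np.radians(4)),arm.observe()['joints'])
E
```

```text
clock: 2.35
position: [0.4785, 0.2794, 0.2169]
ee_rot: [0.519, 3.098, 0.001]
force: [0.2, 1.0, 0.1]
width: 0.765
(array([0.47846601, 0.27939865, 0.21689263]), array([-0.12526916, -0.06727234,  0.01689141]), array([ 2.87645410e-02, -3.56709165e-02,  1.56991440e+02])) [-0.7387282   0.34002171  0.15017012  1.78991528 -0.05886461  1.01541049
  0.67303208]
```

```bash
python3 -m creep '[{"translation":[-0.031,-0.017,0.004],"rot":[0,0,0],"jaw":0.06},{"translation":[-0.031,-0.017,0.004],"rot":[0,0,0],"jaw":0.06},{"translation":[-0.031,-0.017,0.004],"rot":[0,0,0],"jaw":0.06},{"translation":[-0.031,-0.017,0.004],"rot":[0,0,0],"jaw":0.06},{"translation":[0,0,0],"rot":[0,0,7.1],"jaw":0.06},{"translation":[0,0,0],"rot":[0,0,7.1],"jaw":0.06},{"translation":[0,0,0],"rot":[0,0,7.1],"jaw":0.06},{"translation":[0,0,0],"rot":[0,0,7.1],"jaw":0.06},{"translation":[0,0,0],"rot":[0,0,7.1],"jaw":0.06},{"translation":[0,0,0],"rot":[0,0,7.1],"jaw":0.06},{"translation":[0,0,0],"rot":[0,0,7.1],"jaw":0.06},{"translation":[0,0,0],"rot":[0,0,7.1],"jaw":0.06}]' 20
python3 -m creep '[{"translation":[0,0,0],"rot":[0,0,7.1],"jaw":0.06},{"translation":[0,0,0],"rot":[0,0,7.1],"jaw":0.06},{"translation":[0,0,0],"rot":[0,0,7.1],"jaw":0.06},{"translation":[0,0,0],"rot":[0,0,7.1],"jaw":0.06},{"translation":[0,0,0],"rot":[0,0,7.1],"jaw":0.06},{"translation":[0,0,0],"rot":[0,0,7.1],"jaw":0.06},{"translation":[0,0,0],"rot":[0,0,7.1],"jaw":0.06},{"translation":[0,0,0],"rot":[0,0,7.1],"jaw":0.06},{"translation":[0,0,0],"rot":[0,0,7.1],"jaw":0.06},{"translation":[0,0,0],"rot":[0,0,7.1],"jaw":0.06},{"translation":[0,0,0],"rot":[0,0,7.1],"jaw":0.06},{"translation":[0,0,0],"rot":[0,0,7.1],"jaw":0.06}]' 20
python3 -m creep '[{"translation":[0,0,0],"rot":[0,0,7.1],"jaw":0.06},{"translation":[0,0,0],"rot":[0,0,7.1],"jaw":0.06},{"translation":[0,0,0],"rot":[0,0,0],"jaw":0.06}]' 20
python3 - <<'E'
from h import *
print(plan([.575,.175,.20],np.radians(4)),arm.observe()['joints'])
im=optics.get_image("wrist"); cv2.imwrite("pics/w1.png",cv2.resize(im[:,:,::-1],None,fx=1.5,fy=1.5))
for n,z in dict(tester=.042,rest=0,tip_l=.024,tip_r=.024,tub=0).items():
    for d in optics.pinpoint("wrist",n)[:3]: print(n,round(d['score'],2),np.round(d['location'],1),np.round(ray("wrist",d['location'],z),4))
E
```

```text
clock: 3.35
position: [0.5726, 0.1762, 0.2008]
ee_rot: [-1.938, -2.473, -0.0]
force: [0.7, 1.4, 0.2]
width: 0.658
clock: 4.35
position: [0.5726, 0.1763, 0.2008]
ee_rot: [-3.1, -0.509, -0.0]
force: [-0.2, 0.2, 0.6]
width: 0.653
clock: 4.6
position: [0.5725, 0.1764, 0.2005]
ee_rot: [3.139, 0.123, -0.0]
force: [-0.0, 0.5, 0.5]
width: 0.648
(array([0.57247417, 0.17644577, 0.20053325]), array([0.0024051 , 0.00163879, 0.00053317]), array([0.01623807, 0.0127851 , 0.48701242])) [-0.97463864  0.5447849   0.88987473  1.738809   -0.47172191  1.0877308
 -1.42190611]
tester 0.81 [259.9 163.6] [0.5817 0.1775 0.042 ]
rest 0.8 [259.2 152. ] [0.5868 0.1788 0.    ]
tip_l 0.89 [70.8  4.7] [0.7244 0.3813 0.024 ]
tip_l 0.73 [242.1 108.8] [0.6384 0.2023 0.024 ]
tip_l 0.6 [278.2 105.8] [0.6451 0.1625 0.024 ]
tip_r 0.89 [70.8  4.7] [0.7247 0.3812 0.024 ]
tip_r 0.73 [242.1 108.8] [0.6384 0.2023 0.024 ]
tip_r 0.6 [278.2 105.8] [0.6451 0.1624 0.024 ]
```

View pics/w1.png

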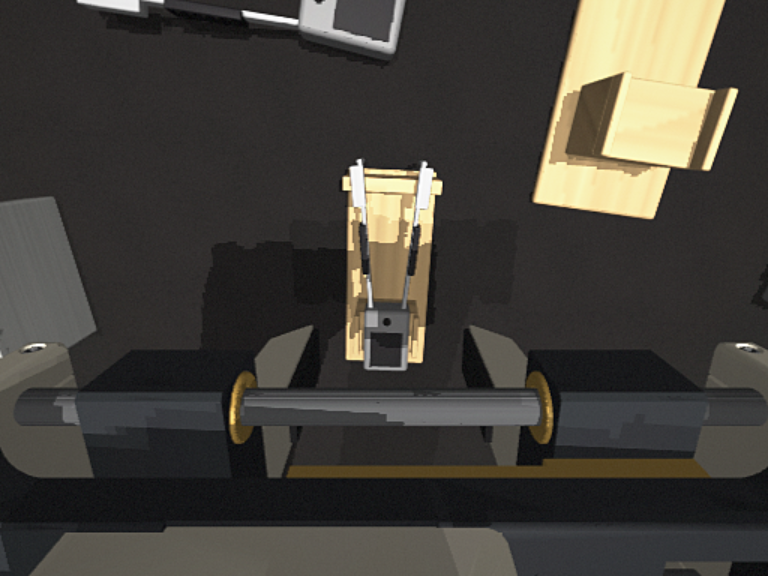

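```bash
python3 - <<'E'
from h import *
im=optics.get_image("wrist")[:,:,::-1]
cv2.imwrite("pics/w2.png",cv2.resize(im[100:252,215:320],None,fx=5,fy=5,interpolation=cv2.INTER_CUBIC)[:, :])
E
python3 -c "
import cv2;im=cv2.imread('pics/w2.png');print(im.shape);cv2.imwrite('pics/w2.png',cv2.resize(im,None,fx=.78,fy=.78))"
```

```text
(760, 525, 3)
```

View pics/w2.png

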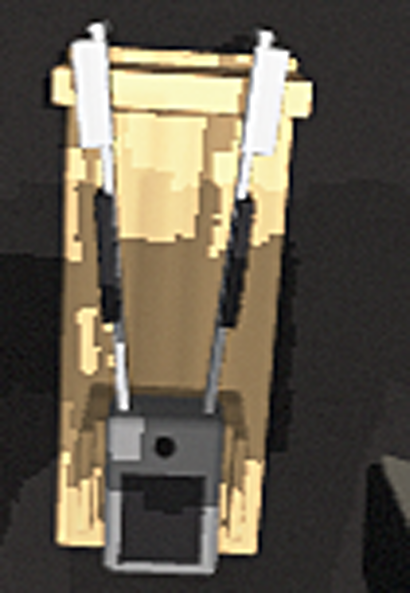

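```bash
cat > fit.py <<'E'
from h import *
from scipy.optimize import least_squares
c=optics.camera_info("wrist")
P=[((103,572),(-95,17,19)),((215,572),(-95,-17,19)),((107,410),(-45,17,19)),((222,410),(-45,-17,19)),
((95,190),(18,21.8,16)),((255,198),(18,-21.8,16)),((104,322),(-18,18.7,16)),((237,328),(-18,-18.7,16)),((97,30),(61,22,9)),((266,36),(61,-22,9))]
px=np.array([(215+a/3.9,100+b/3.9) for (a,b),_ in P]);L=np.array([l for _,l in P])/1000
def W(v,L):
    ca,sa=np.cos(v[2]),np.sin(v[2]);return np.c_[v[0]+ca*L[:,0]-sa*L[:,1],v[1]+sa*L[:,0]+ca*L[:,1],.042+L[:,2]]
f=lambda v:(np.array([proj("wrist",X,c) for X in W(v,L)])-px).ravel()
r=least_squares(f,[.59,.177,.05],loss='soft_l1');print(r.x,np.degrees(r.x[2]));print(np.round(r.fun.reshape(-1,2),1))
print("tips",W(r.x,np.array([[.06,.022,-.018],[.06,-.022,-.018]])))
for cam in("top","side"):
    print(cam,[np.round(proj(cam,X),1) for X in W(r.x,np.array([[.06,.022,0],[.06,-.022,0],[-.07,0,.019],[0,0,0]]))])
E
python3 fit.py
```

```text
[0.58207253 0.17808919 0.04281497] 2.453117219709915
[[-0.3 -0. ]
 [ 0.3  1.1]
 [-0.4  1.3]
 [ 0.9  2.5]
 [-0.3  0.4]
 [ 0.3  0.1]
 [-0.4 -0.4]
 [-0.1 -0.5]
 [ 0.3 -1.5]
 [-0.1 -1.2]]
tips [[0.6410759  0.20263715 0.024     ]
 [0.64295919 0.15867747 0.024     ]]
top [array([188.3, 180.5]), array([202.4, 178.8]), array([198.5, 220.3]), array([197.2, 198.6])]
side [array([268.2, 152.2]), array([269.9, 161.3]), array([228. , 154.9]), array([250.3, 158. ])]
```

```bash
python3 - <<'E'
from h import *
ct,cs=optics.camera_info("top"),optics.camera_info("side")
A=[(328.75,195.6),(248.6,264.0)];B=[(337.1,197.25),(246.4,273.4)]
for P in(A,B):
    print(tri([(ct,P[0]),(cs,P[1])]),ray("top",P[0],.058),ray("side",P[1],.058))
print(plan([.582,.178,.10],np.radians(2.6)));print(plan([.582,.178,.045],np.radians(2.6)))
E
```

```text
[ 0.55759873 -0.22518771  0.05614345] [ 0.55705726 -0.22489215  0.058     ] [ 0.55780656 -0.22632169  0.058     ]
[ 0.55093713 -0.25033398  0.05462193] [ 0.54999141 -0.24973234  0.058     ] [ 0.55132159 -0.25229625  0.058     ]
(array([0.57262884, 0.17599257, 0.20085204]), array([ 0.00949393, -0.00116747,  0.10085378]), array([-0.02042276, -0.00755272,  2.27887693]))
(array([0.57262884, 0.17599257, 0.20085204]), array([ 0.00948629, -0.00114801,  0.15585378]), array([-0.02042276, -0.00755272,  2.27887693]))
```

```bash
python3 -m creep '[{"translation":[0.005,-0.0006,0.02],"rot":[0,0,1.1],"jaw":0.06},{"translation":[0.0045,-0.0006,0.03],"rot":[0,0,1.1],"jaw":0.06},{"translation":[0,0,0.03],"rot":[0,0,0],"jaw":0.06},{"translation":[0,0,0.03],"rot":[0,0,0],"jaw":0.06},{"translation":[0,0,0.02],"rot":[0,0,0],"jaw":0.06},{"translation":[0,0,0.015],"rot":[0,0,0],"jaw":0.06},{"translation":[0,0,0],"rot":[0,0,0],"jaw":0.06}]' 20
python3 - <<'E'
from h import *
print(plan([.582,.178,.045],np.radians(2.6)))
im=optics.get_image("wrist"); cv2.imwrite("pics/w3.png",cv2.resize(im[:,:,::-1],None,fx=1.5,fy=1.5))
E
```

```text
clock: 5.53
position: [0.58, 0.1776, 0.0528]
ee_rot: [3.139, 0.072, -0.007]
force: [-1.2, 0.6, 0.4]
width: 0.658
(array([0.58003431, 0.17760498, 0.05279052]), array([ 0.00201735, -0.0003135 ,  0.00778101]), array([0.06945461, 0.26165897, 0.03973643]))
```

View pics/w3.png

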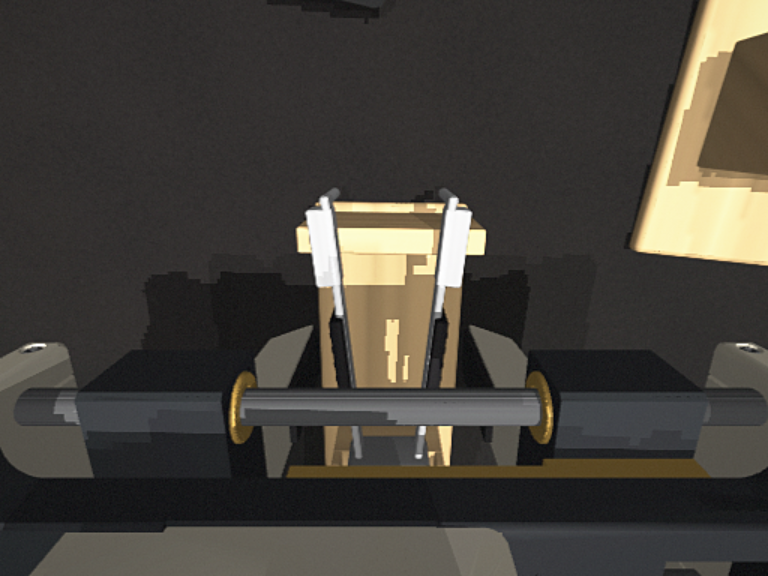

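```bash
python3 -m creep '[{"translation":[0.002,-0.0003,0.0078],"rot":[0,0,0],"jaw":0.06},{"translation":[0,0,0],"rot":[0,0,0],"jaw":0.05},{"translation":[0,0,0],"rot":[0,0,0],"jaw":0.045},{"translation":[0,0,0],"rot":[0,0,0],"jaw":0.04},{"translation":[0,0,0],"rot":[0,0,0],"jaw":0.036},{"translation":[0,0,0],"rot":[0,0,0],"jaw":0.036},{"translation":[0,0,0],"rot":[0,0,0],"jaw":0.036},{"translation":[0,0,0],"rot":[0,0,0],"jaw":0.036}]' 20
python3 - <<'E'
from h import *
s=arm.observe();print(s['width']*91.8,plan([.582,.178,.045],np.radians(2.6)))
im=optics.get_image("wrist"); cv2.imwrite("pics/w4.png",cv2.resize(im[:,:,::-1],None,fx=1.5,fy=1.5))
E
```

```text
clock: 6.25
position: [0.5846, 0.1786, 0.0486]
ee_rot: [-3.14, -0.071, -0.002]
force: [-0.1, 0.5, 6.2]
width: 0.395
36.22474652898745 (array([0.58456727, 0.17856065, 0.04864559]), array([-0.00259499,  0.00044611,  0.00364177]), array([-0.03247082, -0.07874023, -0.00948599]))
```

View pics/w4.png

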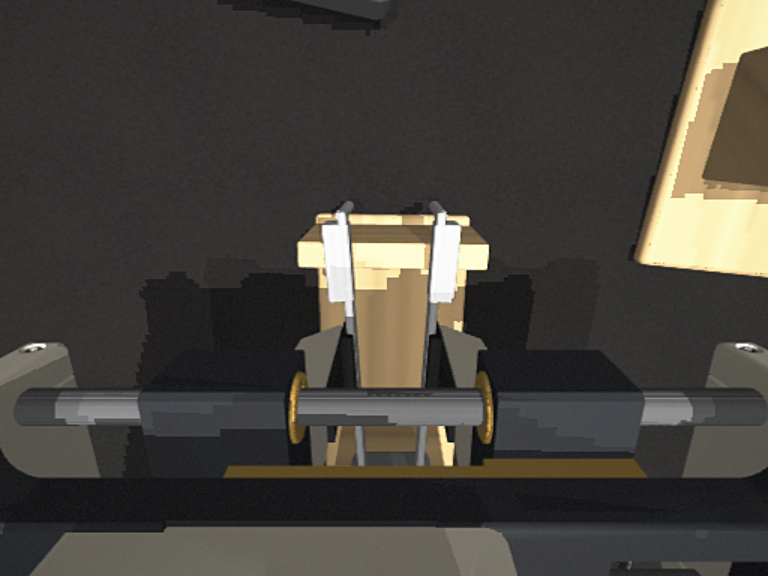

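```bash
python3 -m creep '[{"translation":[0,0,0],"rot":[0,0,0],"jaw":0.036},{"translation":[0,0,0],"rot":[0,0,0],"jaw":0.036}]' 20
python3 - <<'E'
from h import *
s=arm.observe();print(s['width']*91.8,s['position'],s['force'],s['ft_torque'],s['dq'])
E
```

```text
clock: 6.47
position: [0.5846, 0.1785, 0.0487]
ee_rot: [-3.14, -0.071, -0.002]
force: [-0.1, 0.6, 6.7]
width: 0.393
36.07744162722025 [0.58459663 0.17849901 0.04865888] [-0.10727771  0.57579925  6.71750605] [0.0345013  0.06835723 0.05924983] [-0.00099279  0.00047845 -0.00197329 -0.00024053 -0.00128012 -0.00087145
 -0.00059935]
```

```bash
python3 -m creep '[{"translation":[0,0,-0.004],"rot":[0,0,0],"jaw":0.036},{"translation":[0,0,-0.006],"rot":[0,0,0],"jaw":0.036},{"translation":[0,0,-0.01],"rot":[0,0,0],"jaw":0.036},{"translation":[0,0,-0.015],"rot":[0,0,0],"jaw":0.036},{"translation":[0,0,-0.015],"rot":[0,0,0],"jaw":0.036},{"translation":[0,0,-0.01],"rot":[0,0,0],"jaw":0.036},{"translation":[0,0,0],"rot":[0,0,0],"jaw":0.036},{"translation":[0,0,0],"rot":[0,0,0],"jaw":0.036}]' 20
python3 - <<'E'
from h import *
s=arm.observe();print(s['width']*91.8,s['position'],s['force'],s['ft_torque'])
im=optics.get_image("wrist"); cv2.imwrite("pics/w5.png",cv2.resize(im[:,:,::-1],None,fx=1.5,fy=1.5))
for n in ("tester","tip_l"):
  for d in optics.pinpoint("wrist",n)[:3]: print(n,round(d['score'],2),np.round(d['location'],1),np.round(ray("wrist",d['location'],s['position'][2]-.025),4))
im=optics.get_image("side"); cv2.imwrite("pics/s5.png",cv2.resize(im[100:220,150:350,::-1],None,fx=4,fy=4,interpolation=cv2.INTER_CUBIC))
E
```

```text
clock: 7.13
position: [0.5842, 0.1786, 0.1085]
ee_rot: [-3.14, -0.071, -0.002]
force: [0.1, 0.4, -0.4]
width: 0.39
35.80032557373791 [0.58415679 0.17862404 0.10845972] [ 0.08144176  0.42006593 -0.36364099] [-0.107626    0.13850482  0.0206284 ]
tip_l 0.88 [287.6 137.9] [0.6407 0.1645 0.0835]
tip_l 0.62 [234.9 138.2] [0.6391 0.1964 0.0835]
```

View pics/w5.png

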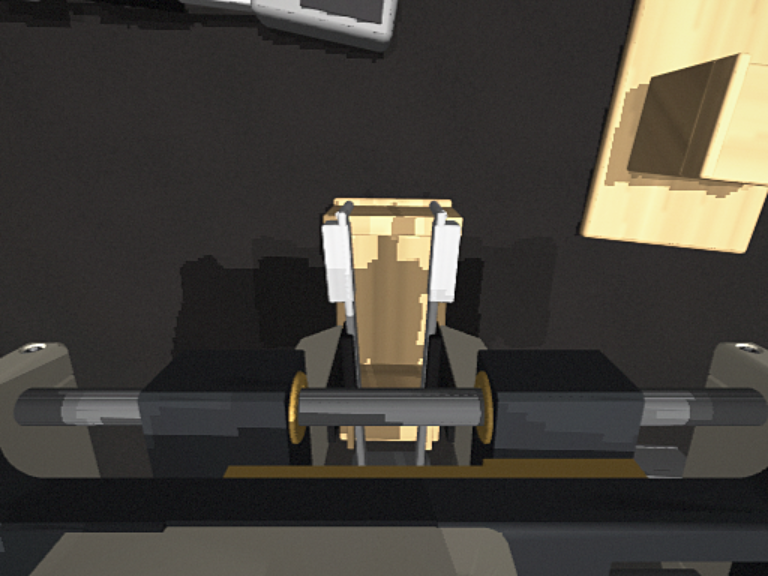

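View pics/s5.png

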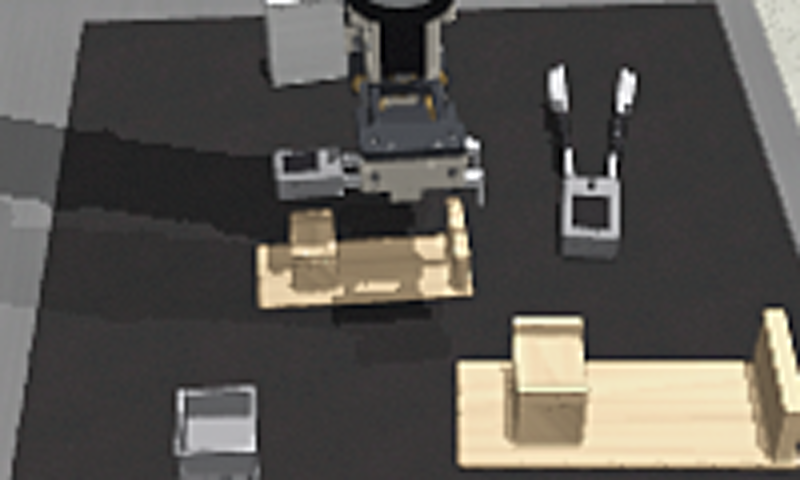

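```bash
python3 -m creep '[{"translation":[0,0,-0.01],"rot":[0,0,3],"jaw":0.034},{"translation":[0,0,-0.015],"rot":[0,0,5],"jaw":0.033},{"translation":[0,0.01,-0.015],"rot":[0,0,5],"jaw":0.032},{"translation":[0,0.02,0],"rot":[0,0,5],"jaw":0.032},{"translation":[0.0018,0.03,0],"rot":[0,0,0],"jaw":0.032},{"translation":[0.0018,0.035,0],"rot":[0,0,0],"jaw":0.032},{"translation":[0.0018,0.035,0],"rot":[0,0,0],"jaw":0.032},{"translation":[0.0018,0.035,0],"rot":[0,0,0],"jaw":0.032},{"translation":[0.0018,0.035,0],"rot":[0,0,0],"jaw":0.032},{"translation":[0.0018,0.035,0],"rot":[0,0,0],"jaw":0.032},{"translation":[0.0018,0.035,0],"rot":[0,0,0],"jaw":0.032},{"translation":[0.0018,0.035,0],"rot":[0,0,0],"jaw":0.032}]' 20
python3 - <<'E'
from h import *
s=arm.observe();print(s['width']*91.8,s['force'],s['joints']);print(plan([.4987,-.2228,.15],np.radians(-15.4)))
E
```

```text
clock: 8.33
position: [0.5193, -0.1216, 0.1475]
ee_rot: [3.113, -0.421, -0.001]
force: [1.3, -0.9, -1.3]
width: 0.347
31.894929318394148 [ 1.33583901 -0.88037697 -1.27765729] [-0.52613138  0.52578595  0.94084625  1.95958677 -0.53188999  0.92606913
 -1.1551792 ]
(array([ 0.51927529, -0.12162857,  0.14747162]), array([ 0.00704518,  0.10300207, -0.00251668]), array([ 0.00941284,  0.04249885, -0.00940342]))
```

```bash
python3 -m creep '[{"translation":[0.0015,0.03,0],"rot":[0,0,0],"jaw":0.032},{"translation":[0.0015,0.03,0],"rot":[0,0,0],"jaw":0.032},{"translation":[0.0015,0.025,0],"rot":[0,0,0],"jaw":0.032},{"translation":[0.001,0.01,0],"rot":[0,0,0],"jaw":0.032},{"translation":[0,0,0],"rot":[0,0,0],"jaw":0.032},{"translation":[0,0,0],"rot":[0,0,0],"jaw":0.032}]' 20
python3 - <<'E'
from h import *
s=arm.observe();print(s['width']*91.8,s['force'],s['position'])
im=optics.get_image("wrist"); cv2.imwrite("pics/w6.png",cv2.resize(im[:,:,::-1],None,fx=1.5,fy=1.5))
cv2.imwrite("pics/w6c.png",cv2.resize(im[30:180,180:340,::-1],None,fx=5,fy=4,interpolation=cv2.INTER_CUBIC))
for n,z in dict(button_a_top=.058,tip_l=s['position'][2]-.0245).items():
  for d in optics.pinpoint("wrist",n)[:4]: print(n,round(d['score'],2),np.round(d['location'],1),np.round(ray("wrist",d['location'],z),4))
E
```

```text
clock: 8.83
position: [0.5001, -0.2128, 0.1475]
ee_rot: [-3.112, 0.422, 0.001]
force: [-0.1, 0.3, -0.3]
width: 0.352
32.30449845848649 [-0.14202291  0.33981012 -0.29657648] [ 0.50012692 -0.21280798  0.14745659]
button_a_top 0.71 [254.7 121.7] [ 0.5605 -0.2233  0.058 ]
tip_l 0.62 [280.9 136.6] [ 0.5527 -0.2387  0.123 ]
tip_l 0.59 [239.3 138.7] [ 0.5582 -0.214   0.123 ]
```

View pics/w6.png

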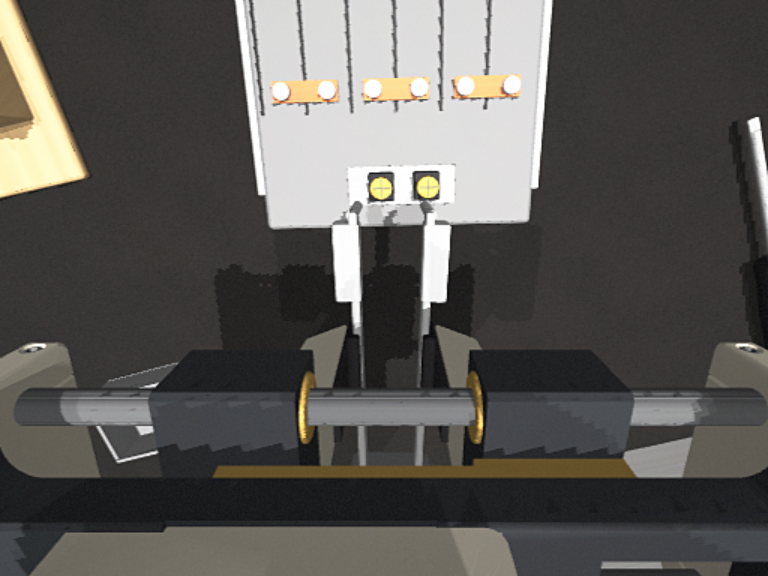

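View pics/w6c.png

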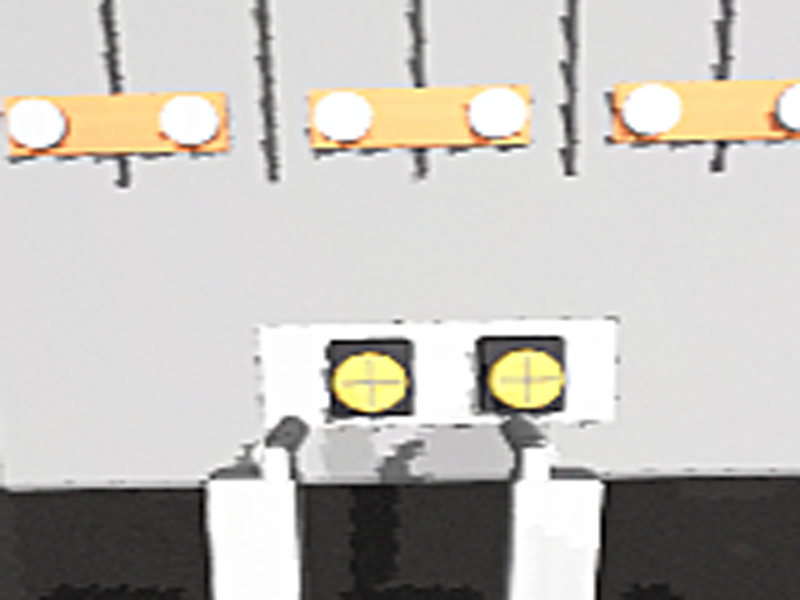

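```bash
python3 - <<'E'
from h import *
s=arm.observe();p=s['position'];R=Ro.from_rotvec(s['ee_rot'])
loc=lambda X:np.round(R.inv().apply(X-p)*1000,1)
A=ray("wrist",(253.8,124.9),.058);B=ray("wrist",(284.8,124.4),.058)
print("A",A,loc(A),"B",B,loc(B),np.linalg.norm(A-B)*1000)
for q in[(238.8,136.6),(282.2,136.6),(239.3,138.7),(280.9,136.6)]:
    X=ray("wrist",q,p[2]-.0247);print(X,loc(X))
# predicted from model
g=2*s['width']*91.8-37
for y in(-g/2,g/2): print("model px",g,proj("wrist",p+R.apply([.0574,y/1000,.0247])))
E
```

```text
A [ 0.55828122 -0.22173571  0.058     ] [58.3 -5.1 89.4] B [ 0.55190973 -0.24661862  0.058     ] [58.7 20.6 89.4] 25.685697397780867
[ 0.55944338 -0.21407086  0.12278274] [ 57.4 -12.8  24.7]
[ 0.55249923 -0.23950596  0.12278274] [57.4 13.6 24.6]
[ 0.55814436 -0.2140013   0.12278274] [ 56.1 -12.5  24.7]
[ 0.55270725 -0.23874406  0.12278274] [57.4 12.8 24.6]
model px 27.45149390347109 [237.29312571 136.54753255]
model px 27.45149390347109 [282.46914688 136.54364686]
```

```bash
python3 -m creep '[{"translation":[0.0005,0.004,0.01],"rot":[0,0,-0.4],"jaw":0.0315},{"translation":[0.0005,0.0034,0.015],"rot":[0,0,-0.4],"jaw":0.031},{"translation":[0,0,0.015],"rot":[0,0,0],"jaw":0.031},{"translation":[0,0,0.01],"rot":[0,0,0],"jaw":0.031},{"translation":[0,0,0.005],"rot":[0,0,0],"jaw":0.031},{"translation":[0,0,0],"rot":[0,0,0],"jaw":0.031},{"translation":[0,0,0],"rot":[0,0,0],"jaw":0.031},{"translation":[0,0,0],"rot":[0,0,0],"jaw":0.031}]' 20
python3 - <<'E'
from h import *
s=arm.observe();print(s['width']*91.8,s['force'],s['position'])
im=optics.get_image("wrist")
cv2.imwrite("pics/w7c.png",cv2.resize(im[50:200,180:340,::-1],None,fx=5,fy=4,interpolation=cv2.INTER_CUBIC))
for n,z in dict(button_a_top=.058,tip_l=s['position'][2]-.0247).items():
  for d in optics.pinpoint("wrist",n)[:4]: print(n,round(d['score'],2),np.round(d['location'],1),np.round(ray("wrist",d['location'],z),4))
im=optics.get_image("side");cv2.imwrite("pics/s7.png",cv2.resize(im[210:330,180:330,::-1],None,fx=5,fy=5,interpolation=cv2.INTER_CUBIC))
E
```

```text
clock: 9.65
position: [0.4996, -0.2208, 0.0934]
ee_rot: [3.116, -0.399, 0.001]
force: [0.3, 0.4, -0.9]
width: 0.337
30.967584575633502 [ 0.28517722  0.36036702 -0.92137359] [ 0.49963437 -0.22080251  0.09343285]
button_a_top 0.56 [241.8 132.6] [ 0.5592 -0.2243  0.058 ]
tip_l 0.77 [240.2 137. ] [ 0.5579 -0.2236  0.0687]
tip_l 0.55 [282.6 136.7] [ 0.5516 -0.2486  0.0687]
```

View pics/w7c.png

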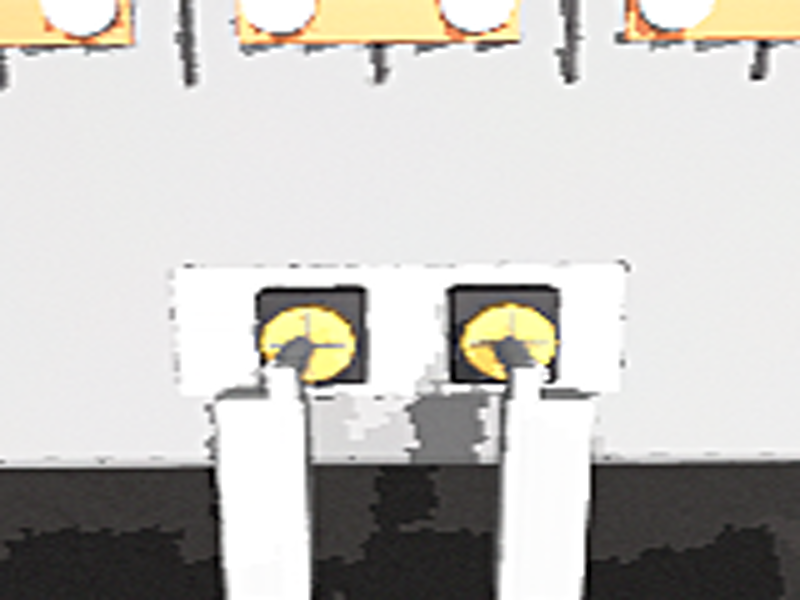

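View pics/s7.png

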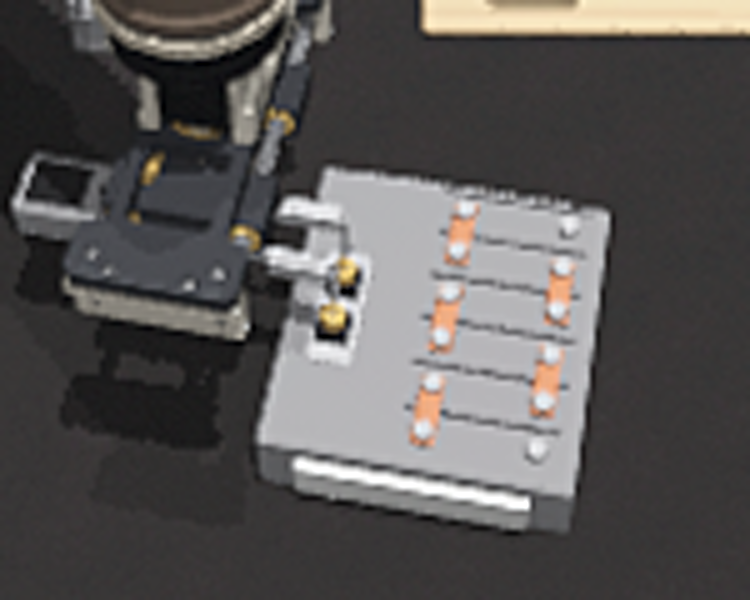

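```bash
python3 - <<'E'
from h import *
im=optics.get_image("wrist")
cv2.imwrite("pics/w8c.png",cv2.resize(im[115:150,225:300,::-1],None,fx=10,fy=10,interpolation=cv2.INTER_NEAREST))
s=arm.observe();p=s['position'];R=Ro.from_rotvec(s['ee_rot'])
loc=lambda X:np.round(R.inv().apply(X-p)*1000,1)
A=ray("wrist",(241.0,135.9),.058);B=ray("wrist",(282.0,135.4),.058)
print("A",A,loc(A),"B",B,loc(B),np.linalg.norm(A-B)*1000)
g=2*s['width']*91.8-37
for y in(-g/2,g/2):print("model px",g,proj("wrist",p+R.apply([.0574,y/1000,.0247])))
E
```

```text
A [ 0.55716194 -0.22310226  0.058     ] [ 56.4 -12.2  35.4] B [ 0.55079956 -0.24877804  0.058     ] [56.7 14.3 35.4] 26.452323554116248
model px 24.605506953633814 [239.60827931 136.53235621]
model px 24.605506953633814 [280.1028975  136.52695831]
```

View pics/w8c.png

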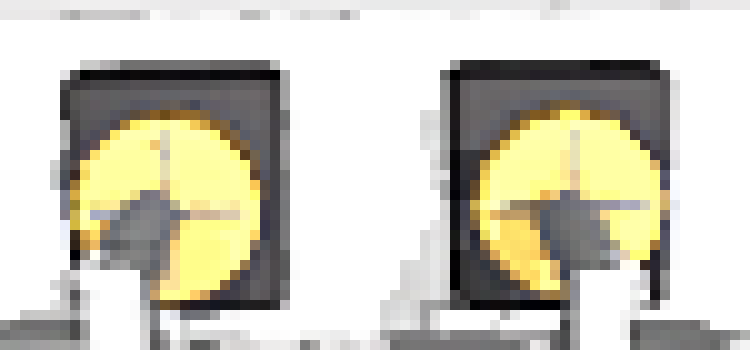

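```bash
cat > ft.py <<'E'
from h import *
F=[];T=[];Z=[]
for i in range(12):
    optics.get_image("wrist"); s=arm.observe(); F.append(s['force']);T.append(s['ft_torque']);Z.append(np.r_[s['position'],s['width']*.0918])
R=Ro.from_rotvec(s['ee_rot'])
print("clock",s['clock'],"pos,w",np.round(np.mean(Z,0)*1000,2),"F",np.round(np.mean(F,0),2),np.round(np.std(F,0),2),"Ttool mNm",np.round(R.inv().apply(np.mean(T,0))*1000,1),np.round(np.std(T,0)*1000,1), "heading",np.degrees(np.arctan2(*R.as_matrix()[[1,0],0])))
E
python3 -m creep '[{"translation":[-0.0005,0.0004,0.003],"rot":[0,0,0],"jaw":0.0315},{"translation":[-0.0005,0.0004,0.003],"rot":[0,0,0],"jaw":0.0315},{"translation":[0,0,0.0027],"rot":[0,0,0],"jaw":0.0315},{"translation":[0,0,0],"rot":[0,0,0],"jaw":0.0315},{"translation":[0,0,0],"rot":[0,0,0],"jaw":0.0315},{"translation":[0,0,0],"rot":[0,0,0],"jaw":0.0315}]' 20
python3 ft.py
```

```text
clock: 10.4
position: [0.4981, -0.2212, 0.0842]
ee_rot: [3.116, -0.4, -0.0]
force: [1.1, 1.5, -0.5]
width: 0.343
clock 11.0 pos,w [ 498.12 -221.19   84.27   31.58] F [ 0.11 -0.11 -0.63] [0.53 0.59 0.44] Ttool mNm [ -72.6 -153.2    6.3] [18.7 30.6 33.3] heading -14.613441008658704
```

```bash
python3 -m creep '[{"translation":[0,0,0.0012],"rot":[0,0,0],"jaw":0.0315},{"translation":[0,0,0.0012],"rot":[0,0,0],"jaw":0.0315},{"translation":[0,0,0.0012],"rot":[0,0,0],"jaw":0.0315},{"translation":[0,0,0.0010],"rot":[0,0,0],"jaw":0.0315},{"translation":[0,0,0],"rot":[0,0,0],"jaw":0.0315},{"translation":[0,0,0],"rot":[0,0,0],"jaw":0.0315},{"translation":[0,0,0],"rot":[0,0,0],"jaw":0.0315}]' 20
python3 ft.py; python3 - <<'E'
from h import *
im=optics.get_image("wrist")
cv2.imwrite("pics/w9.png",cv2.resize(im[105:165,215:310,::-1],None,fx=8,fy=8,interpolation=cv2.INTER_NEAREST))
s=arm.observe();p=s['position'];R=Ro.from_rotvec(s['ee_rot'])
g=2*s['width']*91.8-37
for y in(-g/2,g/2):print("tip model px",g,proj("wrist",p+R.apply([.0574,y/1000,.0247])))
for X in([.5572,-.2231,.055],[.5508,-.2488,.055]):print("btn px at 55",proj("wrist",X),R.inv().apply(X-p))
im=optics.get_image("side");cv2.imwrite("pics/s9.png",cv2.resize(im[240:300,215:290,::-1],None,fx=10,fy=10,interpolation=cv2.INTER_CUBIC))
E
```

```text
clock: 11.58
position: [0.4981, -0.2212, 0.0796]
ee_rot: [-3.116, 0.4, -0.0]
force: [1.0, 0.5, -0.2]
width: 0.343
clock 12.1833 pos,w [ 498.1  -221.19   79.65   31.59] F [-0.09 -0.23  0.07] [0.45 0.67 0.49] Ttool mNm [ -77.5 -113.1   23.1] [31.6 25.1 33.5] heading -14.611675004934302
tip model px 25.388982102503547 [238.97508835 136.51248969]
tip model px 25.388982102503547 [280.76154203 136.50665314]
btn px at 55 [238.38495523 136.06792675] [ 0.05767744 -0.01304143  0.024632  ]
btn px at 55 [282.02195583 135.58013637] [0.05796806 0.01344188 0.02463103]
```

View pics/w9.png

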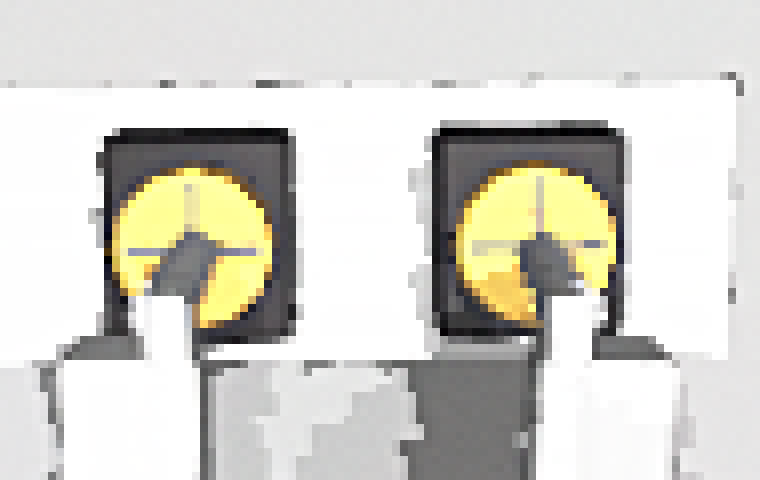

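View pics/s9.png

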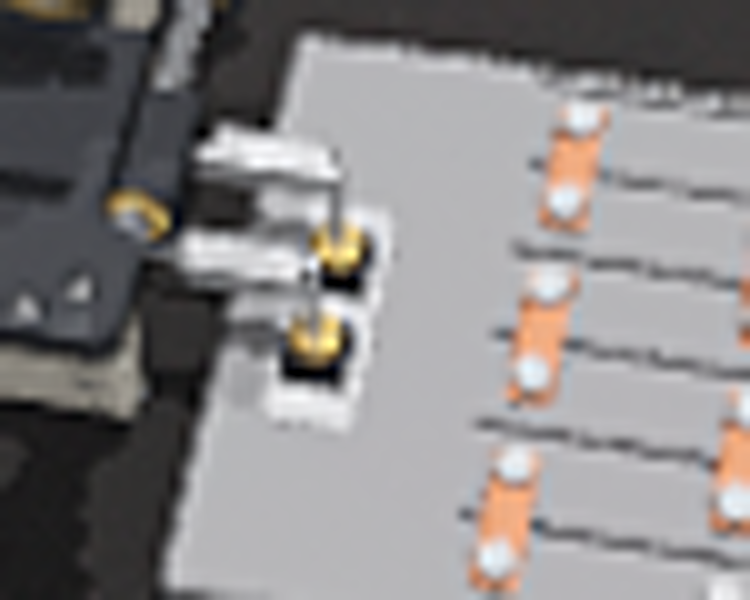

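```bash
for i in 1 2 3 4 5; do python3 ft.py; done
```

```text
clock 12.8833 pos,w [ 498.09 -221.18   79.63   31.55] F [ 0.22  0.04 -0.08] [0.53 0.68 0.38] Ttool mNm [-84.3 -86.5  11.3] [40.2 35.  39.4] heading -14.613107139639862
clock 13.4833 pos,w [ 498.09 -221.17   79.63   31.57] F [ 0.41 -0.16 -0.02] [0.52 0.42 0.4 ] Ttool mNm [-86.  -93.5   6.8] [28.4 25.4 34.6] heading -14.616586909201379
clock 14.0833 pos,w [ 498.08 -221.17   79.62   31.52] F [ 0.15 -0.27 -0.06] [0.48 0.46 0.51] Ttool mNm [-95.6 -72.2  -3. ] [27.9 29.  26. ] heading -14.6168634359159
clock 14.6833 pos,w [ 498.09 -221.18   79.63   31.52] F [ 0.13 -0.23  0.11] [0.52 0.58 0.38] Ttool mNm [ -70.6 -102.9    9.9] [41.1 31.5 21.1] heading -14.615830789701919
clock 15.2833 pos,w [ 498.08 -221.17   79.62   31.57] F [ 0.19 -0.18  0.25] [0.57 0.55 0.44] Ttool mNm [-70.3 -91.9   0.3] [34.8 32.5 31.5] heading -14.615910786216427
```

```bash
python3 - <<'E'
from h import *
im=optics.get_image("wrist")
cv2.imwrite("pics/w10.png",cv2.resize(im[105:165,215:310,::-1],None,fx=8,fy=8,interpolation=cv2.INTER_NEAREST))
E
```

```text
(no output)
```

View pics/w10.png

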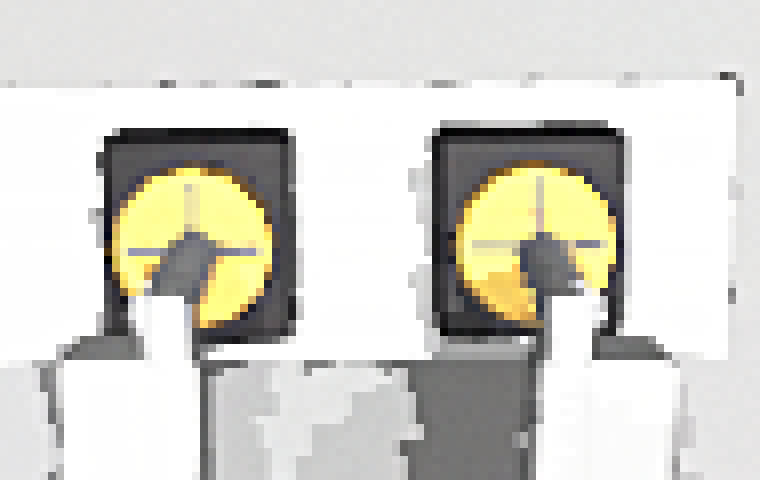

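The picture hasn't changed: both tips sit on the crosses, at crop px (190,250) and (545,250), and nothing is drifting. I'm handing in now.

```bash
python3 -c "
from cell import arm
print(arm.sign_off())"
```

```text
the job is handed in; nothing more can be done
None
```

I picked the smaller tester off the small rest, squeezed it to 31.5 mm across the scales (about 26 mm tip gap) and set one tip on each button. I held it there for about 3.7 s and handed in at about 15.3 s, still gripping it; no verdict came back.

**Last checks:**
- **Tip position:** in the wrist picture both tips sit on their crosses, to within about 1 mm.
- **Gap match:** the cross spacing came out at 25.7 mm in one wrist view and 26.5 mm in a closer one. The set gap of about 26 mm lies between them.
- **Button press:** this is inferred, not seen directly. The upward force rose by about 0.7 N against readings just above the buttons, which is what two half-pressed buttons should give, and the height of the tips agrees at about 3 mm. The averaged force is uncertain by about 0.15 N.
- **Disagreement:** the tilting moment rose by about 60 mN·m where I expected about 40. That is more than the readings' noise explains, but it still points to contact.
- **Steadiness:** arm position and jaw opening stayed within about 0.1 mm through the hold.
- **Other things:** I did not go near the screwdriver, spare cell or tub, but took no final picture of them.

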